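# Level the board in the rework frame and lock it

### The job

The blue circuit board in the rework frame stands tilted: push its raised edge down until the board lies level. Then lock it there by turning the red knob on top of the frame clockwise all the way, until its bar lies in line with the frame's long axis. Turn the red knob only once the board is level, and leave the black knob on the other post alone.

Things in the scene. Friction and masses are not known exactly. Their poses are not given: they have to be found in the camera images.
- board (a joint): Tilt of the blue circuit board in its aluminium cradle (142 x 240 mm) about the frame's long axis, on an axle 110 mm above the table: 0 = level, components up; positive = long edge on the frame's -x side (nearer the robot) raised. Starts at 0.6 to 1.0 rad, range -0.6 to 1.2, no stop at level, balanced, stiff (0.2 N m, 3 to 6 N on the edge), stays where left.
- board_edge (a point): Middle of the raised edge: on the upper (component-side) face of its 12 mm wide, 12 mm thick aluminium rail, half-way along. 65 mm from the axle across the board and 6 mm above the axle's plane, so 116 mm above the table when level. Turns with the board.
- frame: The rework frame, fixed to the table: dark base plate 130 x 400 x 12 mm, two aluminium posts 60 x 50 mm at y = +165 and -165 mm, tops 135 mm above the table. Origin under the middle of the base, on the table; y is the long axis, which the board turns about.
- lock (a joint): Turn of the red lock knob, clockwise from above, 0 to 1.57 rad (stops at both ends). 0 = open, bar square to the frame's long axis (along frame x); 1.57 = locked, bar along the frame's long axis. Starts between 0.1 and 0.4. Light friction 0.04 N m; stays where it is left.
- lock_grip (a point): On the red knob's vertical axis, 7 mm below its top, 178 mm above the table, on top of either post. The upright bar grip is 44 mm long, 14 mm wide, 32 mm high, on a 44 mm disc whose top lies 23 mm below this point. The point turns with the knob; its x axis lies along the bar.
- clamp_mark (a point): Mark near the end of the bar of the black knob (width clamp, not part of this job), the same shape as the red one and on top of the other post. The mark is on the bar's top, 20 mm from the knob's axis. To be left as it is.

How it is judged:
By the outcome, as a careful person would: the job done as asked, in the order asked, and still so for the second after the job is handed in, with the robot touching nothing.
It also fails if it takes over 48 s, if anything falls off the work surface, if the arm or the gripper's body presses on something with over 40 N, if the wrist force passes 120 N, or if a joint passes its speed limit or range.

### The arm

A 7-joint arm with a two-finger parallel gripper is mounted at the origin on the work surface. World frame = base frame: x ahead of the robot, y to its left, z up, the work surface at z = 0. Lengths are in m, angles in rad, forces in N, time in s.
With the tool pointing down it reaches from about 0.4 to 0.85 m from the base axis. Payload 4.5 kg.
Tool frame: the origin (TCP) lies at the very end of the fingers, on their centre line; the grasp point (between the pads) lies 19 mm behind it; z points along the fingers, x is the direction in which the jaws open and shut, and the axes are right-handed (so a half turn about z gives the same grasp; the last joint's range is limited). The gripper opens to 88 mm and grips with 3 to 60 N. Pads are 18 mm wide; open, the fingers measure 123 mm over their backs; the gripper's body (75 mm by 187 mm) begins 45 mm behind the grasp point.
Start: joints at [1.186, 0.689, -0.195, 1.565, 0.157, 0.902, -0.215], TCP at [0.254, -0.571, 0.239] pointing down, gripper open.
Joint ranges: [-3.01, 3.01], [-0.46, 2.08], [-1.47, 1.51], [0.13, 2.56], [-1, 4.14], [0.04, 2.09], [-2.66, 2.66]. Speed limits (rad/s): [2.57, 2.57, 3.14, 3.14, 3.14, 3.14, 3.14].

### API

Orientations are given as a unit quaternion [x, y, z, w].
In Python, from plant import * gives the robot as it stands.
- The arm moves only by the tool apply_moves, never from a script. Its argument "series" is a list of rows, each an object of numbers: "x", "y", "z": the shift along the tool's x, y, z in units of 80 cm (1.0 is 80 cm); "wx", "wy", "wz": the turn, a rotation vector about the tool's x, y, z in units of pi rad (1.0 is pi rad); "fingers": the opening, from -1 (shut) to 1 (fully open), so that 0 is half open. In form: [{"x": .., "y": .., "z": .., "wx": .., "wy": .., "wz": .., "fingers": ..}, ...]. A call has 1 to 8 rows; each row shifts and turns the pose as measured when the row begins, along the tool's axes as they then stand; what a row does not reach is not made up. A row lasts 1/8 s, in which the tool goes at most 62.5 mm and 10.7 degrees, less where a joint would pass 70% of its speed; a pose out of reach is approached as far as the arm can. A call with a number of a shift or a turn outside -1 to 1 is refused whole. A call with a gripper value outside its range is refused whole. The fingers move at their own pace and stop on an object; "force" is the grip in N (left out, the last holds). Time passes only in rows, so rows that do not move let the fingers close. It gives the time, the measured TCP pose, the force and the opening at its end, in the units of the state.
- get_state(): the state, without advancing time (a new reading comes with each control period).
- snapshot(name): name is "side" or "top"; returns (picture, depth): 480x640x3 uint8, red, green, blue; 480x640 float32, m along the optical axis (not along the pixel's ray), 0 where there is no reading.
- camera_model(name): a dict with "camera_matrix" (3x3 intrinsics, pixels), "world_from_camera" (4x4, takes a point from camera to world coordinates). Camera axes: x right, y up, looking along -z (the intrinsics and any distortion apply to the point x, -y, -z); pixel columns grow to the right and rows downward; lengths in m; the calibration is good to about 2 mm. A picture is of the moment at which its call begins. camera_model takes no time and is no camera call.
- finish_job(): hands the job in, once; it reports no verdict.
The state is a dict: "clock": time; "q": joint angles; "qd": joint speeds; "joint_torque": joint torques, N m; "tool_pos": TCP position; "eef_rot": TCP orientation; "contact_force": force on the tool from outside, world axes, zero at the start; "moment": the same for the moment, N m; "opening": opening from 0.0 (shut) to 1.0 (fully open).
Only numpy, scipy, OpenCV 4.12 (cv2) and the standard library are available. Lean on these libraries where they do the work, as an engineer would, in place of code of your own. Each camera call takes 0.05 s, during which the arm holds its last target. There are 200 camera calls.

## Working session

There is one attempt and no reset: what is moved stays moved. The work goes in short steps, Python scripts to look and compute and a tool call to move; the robot and the scene stay as the last step left them, time stands still between calls to the robot, and variables do not carry over. Pictures are saved under pics/ and viewed, about 8 in all and at most 12, crops included, and the job is handed in when it is done.

Besides the shell and the picture viewer there is one more tool, called after "Request:" as a command line: name --argument value ..., lists and objects as JSON in quotes. apply_moves: Moves the arm, as the interface text tells. Its arguments: {"type":"object","properties":{"series":{"type":"array","items":{"type":"object","properties":{"x":{"type":"number"},"y":{"type":"number"},"z":{"type":"number"},"wx":{"type":"number"},"wy":{"type":"number"},"wz":{"type":"number"},"fingers":{"type":"number"}}}},"force":{"type":"number"}},"required":["series"]}

```bash
ls; mkdir -p pics; python3 - <<'E'
from plant import *
import cv2,numpy as np
np.set_printoptions(precision=4,suppress=True)
s=get_state();print(s)
for n in("side","top"):
    p,d=snapshot(n);cv2.imwrite(f"pics/{n}0.png",p[:,:,::-1]);np.savez(f"{n}0.npz",p=p,d=d)
    print(camera_model(n))
E
```

```text
pics
{'clock': 0.0, 'q': array([ 1.1858,  0.69  , -0.1945,  1.5664,  0.1573,  0.9025, -0.2151]), 'qd': array([-0.0007, -0.0004,  0.0009,  0.0012,  0.0009,  0.    , -0.0006]), 'joint_torque': array([ -0.    , -52.756 ,  -1.2669, -15.3428,  -0.0526,   0.0065,
         0.0002]), 'tool_pos': array([ 0.2539, -0.5704,  0.2379]), 'eef_rot': array([ 0.8387, -0.5446, -0.0008, -0.0004]), 'contact_force': array([-0.4515,  1.4413,  1.0182]), 'moment': array([-0.0218, -0.0431, -0.0079]), 'opening': 1.0024245096750832}
{'camera_matrix': array([[532.4028,   0.    , 309.1163],
       [  0.    , 532.4028, 235.2789],
       [  0.    ,   0.    ,   1.    ]]), 'world_from_camera': array([[-0.9646,  0.154 , -0.2139,  0.3271],
       [-0.2634, -0.5887,  0.7642,  0.7257],
       [-0.0082,  0.7936,  0.6084,  0.6711],
       [ 0.    ,  0.    ,  0.    ,  1.    ]])}
{'camera_matrix': array([[472.0697,   0.    , 334.0518],
       [  0.    , 472.0697, 241.1697],
       [  0.    ,   0.    ,   1.    ]]), 'world_from_camera': array([[ 0.0085,  0.9989, -0.0466,  0.495 ],
       [-0.9992,  0.0066, -0.0404,  0.0296],
       [-0.0401,  0.0469,  0.9981,  0.9295],
       [ 0.    ,  0.    ,  0.    ,  1.    ]])}
```

View pics/top0.png

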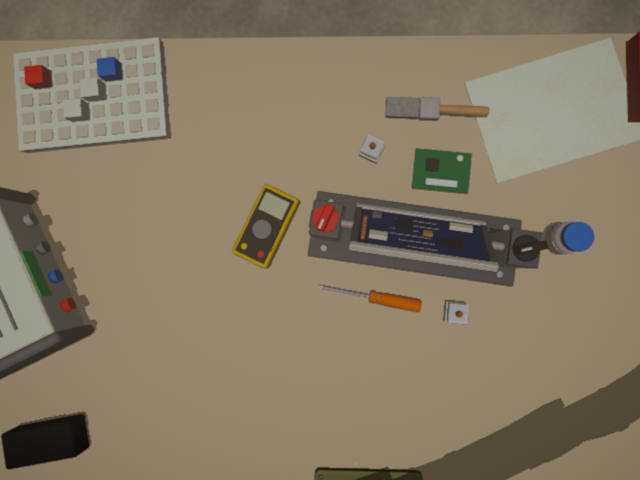

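View pics/side0.png

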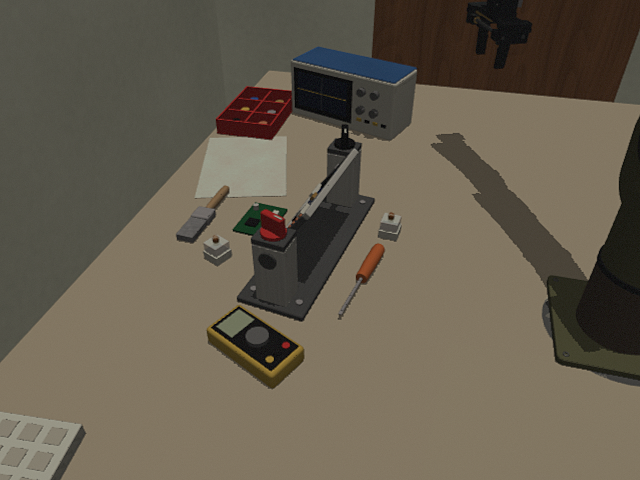

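The top view shows the red knob at (325,218), the black knob at (525,247), the board between them with its near rail at about (425,257), and a bottle just past the black post. The side view shows the raised edge on the robot side and the red bar at (272,222). Next I measure.

```bash
cat > h.py <<'E'
from plant import *
import cv2,numpy as np
np.set_printoptions(precision=4,suppress=True)
def cloud(n,d):
    m=camera_model(n);K=m["camera_matrix"];T=m["world_from_camera"]
    v,u=np.mgrid[:480,:640]
    c=np.stack([(u-K[0,2])/K[0,0]*d,-(v-K[1,2])/K[1,1]*d,-d],-1)
    return c@T[:3,:3].T+T[:3,3]
def look(n,save=None):
    p,d=snapshot(n)
    if save: cv2.imwrite(f"pics/{save}.png",p[:,:,::-1])
    return p,d,cloud(n,d)
def red(p):
    h=cv2.cvtColor(p,cv2.COLOR_RGB2HSV)
    return ((h[...,0]<8)|(h[...,0]>172))&(h[...,1]>150)&(h[...,2]>60)
E
python3 - <<'E'
from h import *
for n in("top","side"):
    z=np.load(n+"0.npz");p,d=z["p"],z["d"];P=cloud(n,d)
    m=red(p)&(P[...,2]>.14)&(P[...,2]<.22)&(d>0)
    Q=P[m];print(n,len(Q),Q.mean(0),np.percentile(Q[:,2],[1,50,99]))
    t=Q[Q[:,2]>.176]
    r=cv2.minAreaRect((t[:,:2]*1000).astype(np.float32));print(" bar top",len(t),t.mean(0),r)
    e=np.linalg.svd(t[:,:2]-t[:,:2].mean(0))[2][0] ;print(" dir",e,np.arctan2(e[1],e[0]))
    # posts/plate
    reg=(P[...,0]>.35)&(P[...,0]<.65)&(P[...,1]>-.5)&(P[...,1]<.2)&(d>0)
    for lo,hi,nm in((.008,.016,'base'),(.13,.14,'posttop'),(.17,.19,'knobtops')):
        s=P[reg&(P[...,2]>lo)&(P[...,2]<hi)&(p.max(-1)<(75 if nm=='base' else 256))]
        if len(s)>20: print(nm,len(s),cv2.minAreaRect((s[:,:2]*1000).astype(np.float32)))
# coloured height map print along mid line, top
z=np.load("top0.npz");P=cloud("top",z["d"])
for c in (390,425,460):print(c,[tuple(np.round(P[r,c]*1000).astype(int)) for r in range(196,280,4)])
E
python3 -c "
import cv2
a=cv2.imread('pics/top0.png')[170:310,290:570];cv2.imwrite('pics/crop0.png',cv2.resize(a,None,fx=2.8,fy=2.8,interpolation=2))"
```

```text
top 508 [0.5688 0.0741 0.1678] [0.1475 0.1574 0.1875]
 bar top 209 [0.5697 0.0738 0.1845] ((568.2470092773438, 75.1979751586914), (14.331694602966309, 43.69898986816406), 65.05094146728516)
 dir [-0.9255  0.3789] 2.753026078391749
base 284 ((538.7222900390625, -136.21351623535156), (400.88299560546875, 126.8447036743164), 81.82232666015625)
posttop 707 ((544.28662109375, -90.12748718261719), (363.8547058105469, 58.91598892211914), 81.94422912597656)
knobtops 828 ((531.29638671875, -91.10006713867188), (362.8765563964844, 61.16888427734375), 80.4239501953125)
side 353 [0.5678 0.0851 0.1669] [0.15   0.1614 0.1858]
 bar top 136 [0.5691 0.0797 0.1832] ((568.658447265625, 78.85851287841797), (15.0298433303833, 44.18651580810547), 62.424285888671875)
 dir [-0.9024  0.4308] 2.69620669129126
base 5268 ((511.73809814453125, -76.83283996582031), (261.1883239746094, 396.943359375), 1.8636845350265503)
posttop 413 ((544.9307250976562, -82.50462341308594), (377.3996887207031, 61.388309478759766), 81.97335052490234)
knobtops 413 ((532.9869384765625, -86.81401062011719), (361.91473388671875, 57.665
[... 2293 characters left out ...]
5), np.int64(-164), np.int64(66)), (np.int64(566), np.int64(-160), np.int64(85)), (np.int64(559), np.int64(-158), np.int64(92)), (np.int64(552), np.int64(-159), np.int64(90)), (np.int64(544), np.int64(-156), np.int64(102)), (np.int64(536), np.int64(-151), np.int64(122)), (np.int64(529), np.int64(-149), np.int64(134)), (np.int64(522), np.int64(-148), np.int64(138)), (np.int64(515), np.int64(-147), np.int64(142)), (np.int64(508), np.int64(-145), np.int64(151)), (np.int64(502), np.int64(-141), np.int64(169)), (np.int64(495), np.int64(-141), np.int64(166)), (np.int64(488), np.int64(-175), np.int64(14)), (np.int64(480), np.int64(-175), np.int64(15)), (np.int64(472), np.int64(-176), np.int64(13))]
```

View pics/crop0.png

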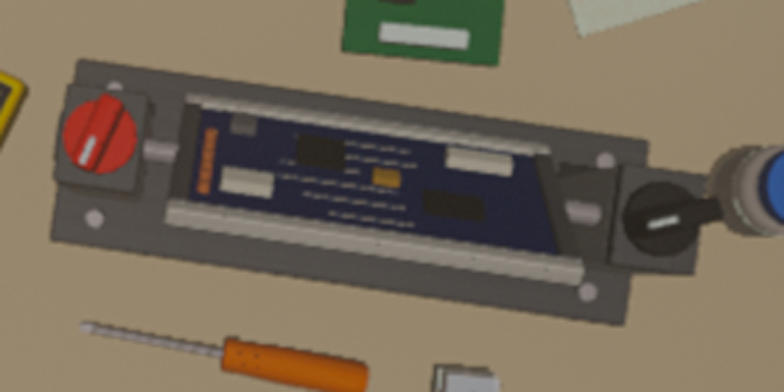

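Measurements: frame centre is about (0.545, -0.088) with long axis (0.141, 0.990), and the board tilt is about 0.94 rad. The red knob is at (0.5685, 0.076), with its bar at -24.7°, so the lock is at about 0.29 rad. The planner below prints rows in tool units.

```bash
cat >> h.py <<'E'
from scipy.spatial.transform import Rotation as R
C=np.array([.545,-.0878]);YAW=np.radians(-8.1)
FX=np.array([np.cos(YAW),np.sin(YAW)]);FY=np.array([-FX[1],FX[0]])
def fr(x,y,z): return np.r_[C+x*FX+y*FY,z]
def plan(target,psi,n=8,step=.055,turn=10.4):
    """rows towards target (world), tool down, tool x at heading psi (deg); turn sign as needed"""
    s=get_state();p=s["tool_pos"].copy();r=R.from_quat(s["eef_rot"])
    print("now",s["clock"],p,"F",s["contact_force"],"M",s["moment"],"open",s["opening"],"q7",s["q"][6])
    h=np.degrees(np.arctan2(*r.as_matrix()[1::-1,0]));print("heading",h,"zaxis",r.as_matrix()[:,2])
    g=psi-h
    goal=R.from_matrix(np.c_[[np.cos(np.radians(psi)),np.sin(np.radians(psi)),0],[np.sin(np.radians(psi)),-np.cos(np.radians(psi)),0],[0,0,-1]])
    for i in range(n):
        d=target-p;L=np.linalg.norm(d)
        d=d*min(1,step/max(L,1e-9))
        if abs(g)>turn: w=np.array([0,0,-np.sign(g)*np.radians(turn)])
        else: w=(r.inv()*goal).as_rotvec()
        dt=r.inv().apply(d)
        print(i,"xyz",np.round(dt/.8,4),"w",np.round(w/np.pi,4))
        p=p+d;r=r*R.from_rotvec(w);g-=np.sign(g)*min(abs(g),turn)
        if np.linalg.norm(target-p)<1e-4 and abs(g)<.01:break
E
python3 - <<'E'
from h import *
plan(fr(-.045,0,.23),81.9,n=16,step=.05)
E
```

```text
now 0.1 [ 0.2539 -0.5705  0.238 ] F [-0.47   -0.3393 -0.3063] M [-0.0596  0.0453 -0.021 ] open 1.002106570632599 q7 -0.21509556435238536
heading -65.99976320223463 zaxis [-0.0008  0.0015 -1.    ]
0 xyz [-0.0395 -0.0484  0.001 ] w [ 0.      0.     -0.0578]
1 xyz [-0.0301 -0.0547  0.001 ] w [ 0.      0.     -0.0578]
2 xyz [-0.0198 -0.0593  0.001 ] w [ 0.      0.     -0.0578]
3 xyz [-0.0087 -0.0619  0.001 ] w [ 0.      0.     -0.0578]
4 xyz [ 0.0026 -0.0624  0.001 ] w [ 0.      0.     -0.0578]
5 xyz [ 0.0138 -0.0609  0.001 ] w [ 0.      0.     -0.0578]
6 xyz [ 0.0246 -0.0575  0.001 ] w [ 0.      0.     -0.0578]
7 xyz [ 0.0345 -0.0521  0.001 ] w [ 0.      0.     -0.0578]
8 xyz [ 0.0434 -0.045   0.001 ] w [ 0.      0.     -0.0578]
9 xyz [ 0.0508 -0.0364  0.001 ] w [ 0.      0.     -0.0578]
10 xyz [ 0.054  -0.0254  0.0009] w [ 0.      0.     -0.0578]
11 xyz [0. 0. 0.] w [ 0.      0.     -0.0578]
12 xyz [0. 0. 0.] w [ 0.      0.     -0.0578]
13 xyz [0. 0. 0.] w [ 0.      0.     -0.0578]
14 xyz [0. 0. 0.] w [-0.0003 -0.0004 -0.0128]
```

Request:
apply_moves --series '[{"x":-0.039,"y":-0.048,"wz":-0.058,"fingers":-1},{"x":-0.03,"y":-0.055,"wz":-0.058,"fingers":-1},{"x":-0.02,"y":-0.059,"wz":-0.058,"fingers":-1},{"x":-0.009,"y":-0.062,"wz":-0.058,"fingers":-1},{"x":0.003,"y":-0.062,"wz":-0.058,"fingers":-1},{"x":0.014,"y":-0.061,"wz":-0.058,"fingers":-1},{"x":0.025,"y":-0.057,"wz":-0.058,"fingers":-1},{"x":0.034,"y":-0.052,"wz":-0.058,"fingers":-1}]' --force 20

```text
schema error: expected keys x, y, z, wx, wy, wz, fingers
```

```bash
python3 - <<'E'
from h import *
plan(fr(-.045,0,.225),81.9,n=12,step=.05)
E
```

```text
now 0.1 [ 0.2539 -0.5705  0.238 ] F [-0.47   -0.3393 -0.3063] M [-0.0596  0.0453 -0.021 ] open 1.002106570632599 q7 -0.21509556435238536
heading -65.99976320223463 zaxis [-0.0008  0.0015 -1.    ]
0 xyz [-0.0395 -0.0484  0.0015] w [ 0.      0.     -0.0578]
1 xyz [-0.0301 -0.0547  0.0015] w [ 0.      0.     -0.0578]
2 xyz [-0.0198 -0.0593  0.0015] w [ 0.      0.     -0.0578]
3 xyz [-0.0087 -0.0619  0.0015] w [ 0.      0.     -0.0578]
4 xyz [ 0.0026 -0.0624  0.0015] w [ 0.      0.     -0.0578]
5 xyz [ 0.0138 -0.0609  0.0015] w [ 0.      0.     -0.0578]
6 xyz [ 0.0246 -0.0574  0.0015] w [ 0.      0.     -0.0578]
7 xyz [ 0.0345 -0.0521  0.0015] w [ 0.      0.     -0.0578]
8 xyz [ 0.0434 -0.045   0.0015] w [ 0.      0.     -0.0578]
9 xyz [ 0.0508 -0.0364  0.0015] w [ 0.      0.     -0.0578]
10 xyz [ 0.0541 -0.0255  0.0015] w [ 0.      0.     -0.0578]
11 xyz [0. 0. 0.] w [ 0.      0.     -0.0578]
```

The call was refused because every row needs all seven keys, so I'm resending with them.

Request:
apply_moves --series '[{"x":-0.039,"y":-0.048,"z":0,"wx":0,"wy":0,"wz":-0.058,"fingers":-1},{"x":-0.03,"y":-0.055,"z":0,"wx":0,"wy":0,"wz":-0.058,"fingers":-1},{"x":-0.02,"y":-0.059,"z":0,"wx":0,"wy":0,"wz":-0.058,"fingers":-1},{"x":-0.009,"y":-0.062,"z":0,"wx":0,"wy":0,"wz":-0.058,"fingers":-1},{"x":0.003,"y":-0.062,"z":0,"wx":0,"wy":0,"wz":-0.058,"fingers":-1},{"x":0.014,"y":-0.061,"z":0,"wx":0,"wy":0,"wz":-0.058,"fingers":-1},{"x":0.025,"y":-0.057,"z":0,"wx":0,"wy":0,"wz":-0.058,"fingers":-1},{"x":0.034,"y":-0.052,"z":0,"wx":0,"wy":0,"wz":-0.058,"fingers":-1}]' --force 20

```text
clock: 1.1
tool_pos: [0.4285, -0.2047, 0.2353]
eef_rot: [0.986, 0.169, -0.002, -0.001]
contact_force: [0.8, 0.0, 0.1]
opening: 0.117
```

```bash
python3 - <<'E'
from h import *
plan(fr(-.045,0,.225),81.9,n=12,step=.05)
E
```

```text
now 1.1 [ 0.4285 -0.2047  0.2353] F [0.7709 0.0411 0.1059] M [-0.0791 -0.1777 -0.0042] open 0.11710758124247943 q7 0.19679183116294996
heading 19.51348269169884 zaxis [-0.004   0.0005 -1.    ]
0 xyz [ 0.0476 -0.0402  0.0044] w [ 0.      0.     -0.0578]
1 xyz [ 0.0541 -0.031   0.0044] w [ 0.      0.     -0.0578]
2 xyz [ 0.0507 -0.0178  0.0038] w [ 0.      0.     -0.0578]
3 xyz [0. 0. 0.] w [ 0.      0.     -0.0578]
4 xyz [0. 0. 0.] w [ 0.      0.     -0.0578]
5 xyz [0. 0. 0.] w [-0.0013  0.0001 -0.0577]
```

Request:
apply_moves --series '[{"x":0.048,"y":-0.04,"z":0,"wx":0,"wy":0,"wz":-0.058,"fingers":-1},{"x":0.054,"y":-0.031,"z":0,"wx":0,"wy":0,"wz":-0.058,"fingers":-1},{"x":0.051,"y":-0.018,"z":0,"wx":0,"wy":0,"wz":-0.058,"fingers":-1},{"x":0,"y":0,"z":0,"wx":0,"wy":0,"wz":-0.058,"fingers":-1},{"x":0,"y":0,"z":0,"wx":0,"wy":0,"wz":-0.058,"fingers":-1},{"x":0,"y":0,"z":0,"wx":0,"wy":0,"wz":-0.058,"fingers":-1}]'

```text
clock: 1.85
tool_pos: [0.5027, -0.0713, 0.2343]
eef_rot: [0.743, 0.669, -0.001, -0.003]
contact_force: [-0.0, -0.5, 0.9]
opening: 0.006
```

```bash
python3 - <<'E'
from h import *
plan(fr(-.042,0,.18),81.9,n=12,step=.025)
E
```

```text
now 1.85 [ 0.5027 -0.0713  0.2343] F [-0.0002 -0.5053  0.9497] M [ 0.0311 -0.2046 -0.0379] open 0.006050001396113821 q7 0.82719145655501
heading 84.01821447049464 zaxis [-0.0047  0.0027 -1.    ]
0 xyz [-0.006   0.0012  0.0307] w [-0.0016 -0.0007  0.0118]
1 xyz [-0.0058  0.0013  0.0307] w [-0. -0.  0.]
2 xyz [-0.0012  0.0003  0.0065] w [0. 0. 0.]
```

Request:
apply_moves --series '[{"x":-0.006,"y":0.001,"z":0.031,"wx":-0.0016,"wy":-0.0007,"wz":0.012,"fingers":-1},{"x":-0.006,"y":0.001,"z":0.031,"wx":0,"wy":0,"wz":0,"fingers":-1},{"x":-0.001,"y":0,"z":0.006,"wx":0,"wy":0,"wz":0,"fingers":-1}]'

```text
clock: 2.22
tool_pos: [0.5028, -0.0823, 0.1781]
eef_rot: [0.756, 0.655, 0.0, -0.0]
contact_force: [0.1, -0.1, -0.3]
opening: 0.001
```

```bash
python3 - <<'E'
from h import *
plan(fr(-.043,0,.168),81.9,n=12,step=.012)
p,d,P=look("side","s1");cv2.imwrite("pics/s1c.png",cv2.resize(p[90:330,180:460,::-1],None,fx=2.5,fy=2.5))
E
```

```text
now 2.225 [ 0.5028 -0.0823  0.1781] F [ 0.143  -0.1107 -0.2813] M [ 0.0389 -0.1876  0.0097] open 0.0009524883078687349 q7 0.7223416602300393
heading 81.85885926682239 zaxis [-0.0004  0.0005 -1.    ]
0 xyz [ 0.0006 -0.0005  0.0126] w [-0.0001 -0.0002 -0.0002]
```

View pics/s1c.png

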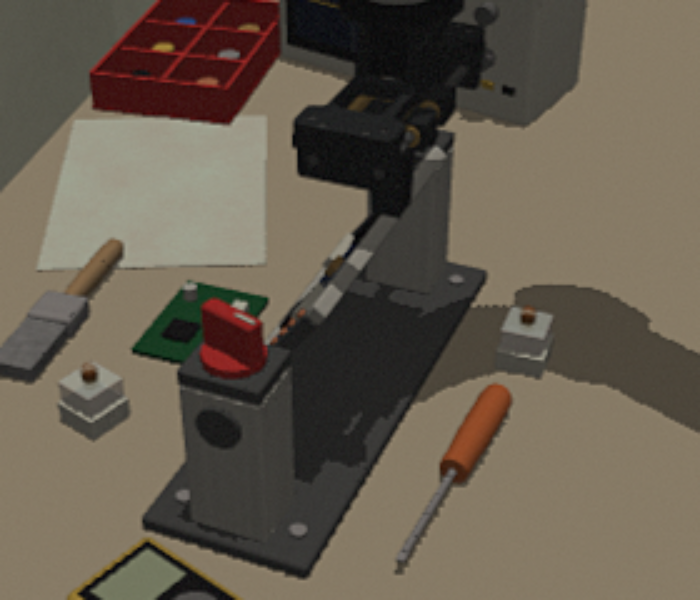

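The crop shows the closed fingertips at (390,205), just above the raised rail. Now I push down along the arc.

Request:
apply_moves --series '[{"x":0,"y":-0.001,"z":0.0125,"wx":0,"wy":0,"wz":0,"fingers":-1},{"x":0,"y":-0.008,"z":0.01,"wx":0,"wy":0,"wz":0,"fingers":-1},{"x":0,"y":-0.0075,"z":0.009,"wx":0,"wy":0,"wz":0,"fingers":-1},{"x":0,"y":-0.006,"z":0.009,"wx":0,"wy":0,"wz":0,"fingers":-1},{"x":0,"y":-0.005,"z":0.009,"wx":0,"wy":0,"wz":0,"fingers":-1},{"x":0,"y":-0.003,"z":0.009,"wx":0,"wy":0,"wz":0,"fingers":-1},{"x":0,"y":-0.002,"z":0.007,"wx":0,"wy":0,"wz":0,"fingers":-1}]'

```text
clock: 3.15
tool_pos: [0.4721, -0.077, 0.1292]
eef_rot: [0.755, 0.656, -0.003, 0.001]
contact_force: [-1.4, -1.4, 3.6]
opening: 0.007
```

```bash
python3 - <<'E'
from h import *
plan(fr(-.069,0,.116),81.9,n=12,step=.006)
E
```

```text
now 3.15 [ 0.4721 -0.077   0.1292] F [-1.3539 -1.4076  3.5921] M [-0.0608  0.2156 -0.0292] open 0.006594556638688051 q7 0.5646307290140556
heading 81.95369310079485 zaxis [-0.0032 -0.0049 -1.    ]
0 xyz [-0.0002  0.0025  0.0071] w [-0.0008  0.0017  0.0003]
1 xyz [-0.0002  0.0025  0.0071] w [-0.  0.  0.]
2 xyz [-0.0001  0.0009  0.0024] w [ 0. -0.  0.]
```

Request:
apply_moves --series '[{"x":0,"y":0.002,"z":0.007,"wx":-0.001,"wy":0.0017,"wz":0,"fingers":-1},{"x":0,"y":0.002,"z":0.006,"wx":0,"wy":0,"wz":0,"fingers":-1},{"x":0,"y":0,"z":0.003,"wx":0,"wy":0,"wz":0,"fingers":-1}]'

```text
clock: 3.52
tool_pos: [0.4746, -0.0772, 0.115]
eef_rot: [0.755, 0.656, -0.0, -0.001]
contact_force: [-3.0, 0.4, 3.0]
opening: 0.009
```

```bash
python3 - <<'E'
from h import *
plan(fr(-.069,0,.116),81.9,n=12,step=.006)
E
```

```text
now 3.525 [ 0.4746 -0.0772  0.115 ] F [-2.9633  0.4284  3.025 ] M [0.006  0.3388 0.01  ] open 0.008857242931237356 q7 0.5397753628036429
heading 81.97028485946751 zaxis [-0.0012  0.0008 -1.    ]
0 xyz [-0.0008  0.0028 -0.0013] w [-0.0004 -0.0002  0.0004]
```

Request:
apply_moves --series '[{"x":0,"y":0,"z":-0.03,"wx":0,"wy":0,"wz":0,"fingers":-1},{"x":0,"y":-0.03,"z":-0.06,"wx":0,"wy":0,"wz":0,"fingers":-0.2},{"x":0,"y":-0.07,"z":-0.06,"wx":0,"wy":0,"wz":0,"fingers":-0.2},{"x":0,"y":-0.07,"z":0,"wx":0,"wy":0,"wz":0,"fingers":-0.2}]'

```text
clock: 4.03
tool_pos: [0.3534, -0.0575, 0.2304]
eef_rot: [0.756, 0.655, 0.006, 0.001]
contact_force: [-1.4, 0.4, -0.4]
opening: 0.325
```

```bash
cat >> h.py <<'E'
def board(P,d):
    q=P[...,:2]-C;X=q@FX;Y=q@FY
    out=[]
    m=(d>0)&(abs(Y)<.105)&(abs(X)<.075)&(P[...,2]>.06)&(P[...,2]<.2)
    for lo,hi in((-.071,-.059),(.059,.071),(-.055,.055)):
        k=m&(X>lo)&(X<hi);z=P[k][:,2];out.append((k.sum(),np.median(z) if len(z) else 0))
    k=m&(abs(X)<.055);x,z=X[k],P[k][:,2]
    for _ in range(4):
        c=np.polyfit(x,z,1);r=abs(z-np.polyval(c,x));g=r<max(.004,np.median(r)*2);x,z=x[g],z[g]
    print("rails/mid",out,"slope(tilt)",-np.arctan(c[0]),"z0",c[1],len(x))
E
python3 - <<'E'
from h import *
for n in("top","side"):
    p,d,P=look(n,n+"2");print(n);board(P,d)
a=np.vstack([cv2.imread("pics/top2.png")[170:310,290:570],cv2.imread("pics/side2.png")[120:320,190:470]])
cv2.imwrite("pics/c2.png",cv2.resize(a,None,fx=1.7,fy=1.7))
plan(np.array([.5685,.076,.235]),65.3,n=8,step=.05)
E
```

```text
top
rails/mid [(np.int64(847), np.float64(0.11476632150486255)), (np.int64(878), np.float64(0.11785645281820212)), (np.int64(7804), np.float64(0.11291842048633943))] slope(tilt) -0.025227604833600776 z0 0.11273964311585885 6792
side
rails/mid [(np.int64(490), np.float64(0.11330253483137476)), (np.int64(343), np.float64(0.11662891900058536)), (np.int64(3419), np.float64(0.1116600886201008))] slope(tilt) -0.025148059132864307 z0 0.11158908786361246 2915
now 4.125 [ 0.3449 -0.0593  0.2284] F [ 0.573  -0.7313  0.01  ] M [ 0.0207 -0.1893  0.0086] open 0.3965571944246475 q7 0.6488423577344488
heading 82.00890965095843 zaxis [-0.0037  0.0017 -1.    ]
0 xyz [ 0.0395  0.0484 -0.0017] w [0.     0.     0.0578]
1 xyz [ 0.0476  0.0405 -0.0017] w [-0.0013 -0.0001  0.0351]
2 xyz [ 0.0517  0.0351 -0.0016] w [0. 0. 0.]
3 xyz [ 0.0517  0.0351 -0.0016] w [0. 0. 0.]
4 xyz [ 0.0517  0.0351 -0.0016] w [-0. -0.  0.]
5 xyz [ 0.0118  0.008  -0.0004] w [0. 0. 0.]
```

View pics/c2.png

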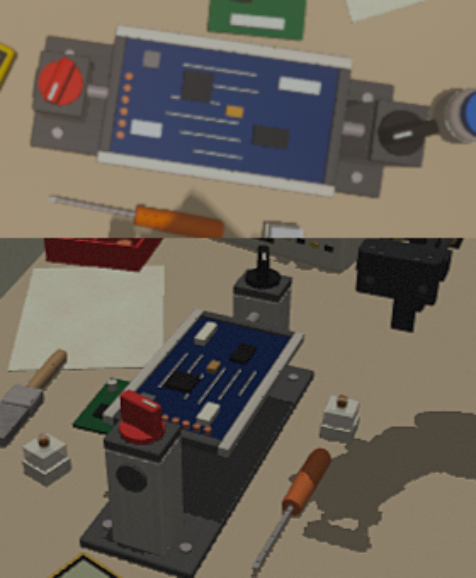

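The board is nearly level in both views, with both rails clear of the tool and the red bar unchanged. Depth gives a tilt of about -0.025 rad, a slight overshoot. I'll check the depth bias against the table, then nudge the far rail down.

```bash
python3 - <<'E'
from h import *
for n in("top","side"):
    p,d,P=look(n);q=P[...,:2]-C;X=q@FX;Y=q@FY
    k=(d>0)&(abs(P[...,2])<.006)&(abs(X)<.2)&(abs(Y)<.3)
    A=np.c_[X[k],Y[k],np.ones(k.sum())];print(n,k.sum(),np.linalg.lstsq(A,P[k][:,2],rcond=None)[0])
plan(fr(.071,0,.19),81.9,n=8,step=.055)
E
```

```text
top 39484 [ 0.0009 -0.0003  0.0007]
side 22264 [ 0.0011 -0.0005 -0.0004]
now 4.225 [ 0.3517 -0.0586  0.2288] F [ 0.1342 -0.011   0.0339] M [ 0.0487 -0.2017  0.054 ] open 0.39814330965296396 q7 0.6499230265704898
heading 81.86333930261202 zaxis [ 0.0036  0.0054 -1.    ]
0 xyz [-0.0004  0.068   0.0101] w [ 0.0009 -0.0019 -0.0002]
1 xyz [-0.0004  0.068   0.0099] w [0. 0. 0.]
2 xyz [-0.0004  0.068   0.0099] w [-0. -0.  0.]
3 xyz [-0.0004  0.068   0.0099] w [ 0. -0.  0.]
4 xyz [-0.0004  0.0609  0.0089] w [0. 0. 0.]
```

Request:
apply_moves --series '[{"x":0,"y":0.068,"z":0,"wx":0.001,"wy":-0.002,"wz":0,"fingers":-1},{"x":0,"y":0.068,"z":0,"wx":0,"wy":0,"wz":0,"fingers":-1},{"x":0,"y":0.068,"z":0,"wx":0,"wy":0,"wz":0,"fingers":-1},{"x":0,"y":0.068,"z":0,"wx":0,"wy":0,"wz":0,"fingers":-1},{"x":0,"y":0.055,"z":0.03,"wx":0,"wy":0,"wz":0,"fingers":-1},{"x":0,"y":0,"z":0.03,"wx":0,"wy":0,"wz":0,"fingers":-1},{"x":0,"y":0,"z":0,"wx":0,"wy":0,"wz":0,"fingers":-1}]'

```text
clock: 5.1
tool_pos: [0.6328, -0.0996, 0.1759]
eef_rot: [0.759, 0.651, 0.006, 0.002]
contact_force: [-0.4, -0.6, 0.2]
opening: 0.006
```

```bash
python3 - <<'E'
from h import *
plan(fr(.070,0,.122),81.9,n=8,step=.02)
E
```

```text
now 5.1 [ 0.6328 -0.0996  0.1759] F [-0.3971 -0.58    0.2494] M [ 0.0134 -0.1853  0.0063] open 0.005663522578654079 q7 0.8824112800502603
heading 81.19628735896843 zaxis [ 0.0116  0.0038 -0.9999]
0 xyz [-0.0005 -0.0084  0.0235] w [ 0.0035 -0.0017 -0.0039]
1 xyz [-0.0003 -0.0081  0.0236] w [ 0. -0. -0.]
2 xyz [-0.0003 -0.0069  0.0201] w [-0. -0. -0.]
```

Request:
apply_moves --series '[{"x":0,"y":-0.012,"z":0.02,"wx":0.0035,"wy":-0.0017,"wz":-0.004,"fingers":-1},{"x":0,"y":-0.01,"z":0.022,"wx":0,"wy":0,"wz":0,"fingers":-1},{"x":0,"y":-0.002,"z":0.022,"wx":0,"wy":0,"wz":0,"fingers":-1},{"x":0,"y":0,"z":0,"wx":0,"wy":0,"wz":0,"fingers":-1}]'

```text
clock: 5.6
tool_pos: [0.6141, -0.0966, 0.1232]
eef_rot: [0.755, 0.656, 0.001, 0.001]
contact_force: [0.4, 0.5, 0.7]
opening: 0.005
```

```bash
python3 - <<'E'
from h import *
plan(fr(.070,0,.116),81.9,n=8,step=.02)
E
```

```text
now 5.6 [ 0.6141 -0.0966  0.1232] F [0.3722 0.4508 0.7385] M [ 0.0501 -0.1614  0.0153] open 0.004928293403610457 q7 0.8172183649348589
heading 81.96827151116088 zaxis [ 0.0015 -0.0001 -1.    ]
0 xyz [-0.0013  0.0004  0.009 ] w [ 0.0005 -0.      0.0004]
```

Request:
apply_moves --series '[{"x":0,"y":0,"z":0.0035,"wx":0,"wy":0,"wz":0,"fingers":-1},{"x":0,"y":0,"z":0.002,"wx":0,"wy":0,"wz":0,"fingers":-1},{"x":0,"y":0,"z":0.0015,"wx":0,"wy":0,"wz":0,"fingers":-1}]'

```text
clock: 5.98
tool_pos: [0.6156, -0.0965, 0.1189]
eef_rot: [0.755, 0.656, 0.002, 0.002]
contact_force: [-0.4, -0.7, 0.1]
opening: 0.008
```

```bash
python3 - <<'E'
from h import *
plan(fr(.070,0,.116),81.9,n=8,step=.02)
E
```

```text
now 5.975 [ 0.6156 -0.0965  0.1189] F [-0.3868 -0.6777  0.1361] M [ 0.0156 -0.1234 -0.0396] open 0.00784502718306889 q7 0.8115356371636623
heading 81.95817243590132 zaxis [ 0.0048 -0.0001 -1.    ]
0 xyz [-0.0017 -0.0014  0.0037] w [ 0.0015 -0.0002  0.0003]
```

Request:
apply_moves --series '[{"x":0,"y":0,"z":0.003,"wx":0,"wy":0,"wz":0,"fingers":-1},{"x":0,"y":0,"z":0.0015,"wx":0,"wy":0,"wz":0,"fingers":-1}]'

```text
clock: 6.22
tool_pos: [0.616, -0.0965, 0.1161]
eef_rot: [0.755, 0.656, 0.002, 0.002]
contact_force: [-1.4, -0.1, 3.3]
opening: 0.003
```

```bash
python3 - <<'E'
from h import *
plan(fr(.070,0,.116),81.9,n=8,step=.02)
p,d,P=look("side");board(P,d)
E
```

```text
now 6.225 [ 0.616  -0.0965  0.1161] F [-1.41   -0.0954  3.2594] M [ 0.0185  0.1174 -0.0297] open 0.002676811282288458 q7 0.8078114986057624
heading 81.9412661957758 zaxis [ 0.0059 -0.0004 -1.    ]
0 xyz [-0.0018 -0.0019  0.0001] w [ 0.0019 -0.0001  0.0002]
rails/mid [(np.int64(488), np.float64(0.11545623272046568)), (np.int64(585), np.float64(0.11711496773602414)), (np.int64(3784), np.float64(0.1119056965328683))] slope(tilt) -0.008131251004503579 z0 0.11201228651987044 2399
```

Contact is 3.3 N and z is 0.116 m, with tilt about -0.008 rad. That is level enough, so I lift and check again on the way to the red knob.

Request:
apply_moves --series '[{"x":0,"y":0,"z":-0.03,"wx":0,"wy":0,"wz":0,"fingers":-1},{"x":0,"y":0,"z":-0.06,"wx":0,"wy":0,"wz":0,"fingers":-0.2},{"x":0,"y":0,"z":-0.055,"wx":0,"wy":0,"wz":0.04,"fingers":-0.2},{"x":0,"y":0,"z":0,"wx":0,"wy":0,"wz":0.04,"fingers":-0.2}]'

```text
clock: 6.78
tool_pos: [0.6152, -0.0963, 0.2339]
eef_rot: [0.833, 0.553, 0.002, 0.001]
contact_force: [0.4, -0.2, -0.4]
opening: 0.323
```

```bash
python3 - <<'E'
from h import *
for n in("top","side"):
    p,d,P=look(n);board(P,d)
plan(np.array([.5685,.076,.235]),65.3,n=8,step=.05)
E
```

```text
rails/mid [(np.int64(848), np.float64(0.1170325963602018)), (np.int64(651), np.float64(0.11569466240784232)), (np.int64(7790), np.float64(0.11293080779030129))] slope(tilt) 0.007822501145729237 z0 0.11276319016735908 6763
rails/mid [(np.int64(483), np.float64(0.11538271325218596)), (np.int64(348), np.float64(0.11435850507411122)), (np.int64(3336), np.float64(0.11171743107076926))] slope(tilt) 0.004781141337678018 z0 0.11157490993995099 2862
now 6.875 [ 0.6134 -0.0971  0.2311] F [-0.9845 -0.5736 -0.335 ] M [ 0.0449 -0.1609 -0.0494] open 0.3941251405317996 q7 0.7099084650491573
heading 67.38346569126531 zaxis [-0.0011 -0.0003 -1.    ]
0 xyz [ 0.0498 -0.0377 -0.0013] w [-0.0003  0.0002  0.0116]
1 xyz [ 0.0484 -0.0395 -0.0014] w [ 0.  0. -0.]
2 xyz [ 0.0484 -0.0395 -0.0014] w [-0. -0. -0.]
3 xyz [ 0.0279 -0.0228 -0.0008] w [ 0.  0. -0.]
```

Request:
apply_moves --series '[{"x":0.05,"y":-0.038,"z":0,"wx":0,"wy":0,"wz":0.0116,"fingers":0},{"x":0.048,"y":-0.0395,"z":0,"wx":0,"wy":0,"wz":0,"fingers":0},{"x":0.048,"y":-0.0395,"z":0,"wx":0,"wy":0,"wz":0,"fingers":0},{"x":0.028,"y":-0.023,"z":0,"wx":0,"wy":0,"wz":0,"fingers":0},{"x":0,"y":0,"z":0,"wx":0,"wy":0,"wz":0,"fingers":0}]'

```text
clock: 7.5
tool_pos: [0.565, 0.0784, 0.2264]
eef_rot: [0.839, 0.544, -0.003, -0.001]
contact_force: [-0.4, -0.1, -0.1]
opening: 0.498
```

```bash
python3 - <<'E'
from h import *
plan(np.array([.5685,.076,.200]),65.3,n=8,step=.05)
E
```

```text
now 7.5 [0.565  0.0784 0.2264] F [-0.4121 -0.1408 -0.0913] M [-0.0362 -0.1405  0.0502] open 0.49782240756162355 q7 0.3510603227808162
heading 65.88029070593169 zaxis [-0.0074 -0.0014 -1.    ]
0 xyz [-0.0009  0.0054  0.0329] w [-0.0019  0.0014  0.0032]
```

Request:
apply_moves --series '[{"x":-0.001,"y":0.005,"z":0.033,"wx":-0.002,"wy":0.0014,"wz":0.003,"fingers":0},{"x":0,"y":0,"z":0,"wx":0,"wy":0,"wz":0,"fingers":0}]'

```text
clock: 7.75
tool_pos: [0.5686, 0.0729, 0.1983]
eef_rot: [0.842, 0.54, -0.001, 0.001]
contact_force: [0.1, -0.1, 0.6]
opening: 0.501
```

```bash
python3 - <<'E'
from h import *
plan(np.array([.5685,.076,.163]),65.3,n=8,step=.02)
p,d,P=look("side","s3");cv2.imwrite("pics/s3c.png",cv2.resize(p[130:330,180:400,::-1],None,fx=2.7,fy=2.7))
E
```

```text
now 7.75 [0.5686 0.0729 0.1983] F [ 0.0907 -0.0726  0.572 ] M [ 0.0307 -0.107   0.0035] open 0.5014682517136537 q7 0.3193036203215636
heading 65.37961719533982 zaxis [-0.0011 -0.0027 -1.    ]
0 xyz [ 0.002  -0.001   0.0249] w [0.     0.0009 0.0004]
1 xyz [ 0.0015 -0.0007  0.0192] w [ 0. -0. -0.]
```

View pics/s3c.png

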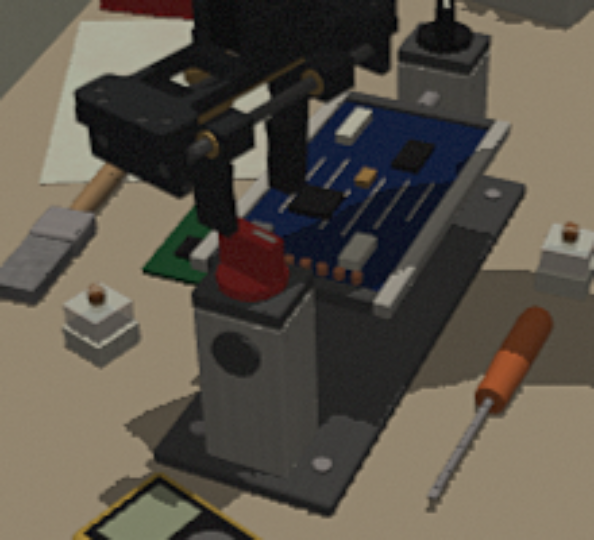

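The fingertips, at (215,215) and (290,180), straddle the red bar at (255,240). Descend and grip.

Request:
apply_moves --series '[{"x":0.002,"y":-0.001,"z":0.025,"wx":0,"wy":0.001,"wz":0,"fingers":0},{"x":0.0015,"y":0,"z":0.018,"wx":0,"wy":0,"wz":0,"fingers":0},{"x":0,"y":0,"z":0,"wx":0,"wy":0,"wz":0,"fingers":-1},{"x":0,"y":0,"z":0,"wx":0,"wy":0,"wz":0,"fingers":-1},{"x":0,"y":0,"z":0,"wx":0,"wy":0,"wz":0,"fingers":-1},{"x":0,"y":0,"z":0,"wx":0,"wy":0,"wz":0,"fingers":-1}]' --force 20

```text
clock: 8.55
tool_pos: [0.5735, 0.0753, 0.1676]
eef_rot: [0.842, 0.539, 0.005, 0.001]
contact_force: [2.6, 1.7, -6.2]
opening: 0.156
```

```bash
python3 - <<'E'
from h import *
plan(np.array([.5685,.076,.163]),65.3,n=8,step=.02)
E
```

```text
now 8.55 [0.5735 0.0753 0.1676] F [ 2.5942  1.7192 -6.248 ] M [ 0.4216 -0.4764 -0.0481] open 0.15566138101998606 q7 0.2788632120597756
heading 65.24197260840853 zaxis [ 0.009   0.0031 -1.    ]
0 xyz [-0.0019 -0.0061  0.0057] w [ 0.0022 -0.0021 -0.0003]
```

It is gripped (13.7 mm), but 5 mm off along the bar and a little high. I'll reopen, correct and grip again.

Request:
apply_moves --series '[{"x":0,"y":0,"z":0,"wx":0,"wy":0,"wz":0,"fingers":-0.4},{"x":-0.001,"y":-0.006,"z":0.004,"wx":0.002,"wy":-0.002,"wz":0,"fingers":-0.4},{"x":0,"y":-0.001,"z":0.003,"wx":0,"wy":0,"wz":0,"fingers":-0.4}]'

```text
clock: 8.93
tool_pos: [0.5678, 0.0767, 0.1623]
eef_rot: [0.842, 0.539, -0.0, 0.001]
contact_force: [-0.6, -0.4, -0.3]
opening: 0.301
```

```bash
python3 - <<'E'
from h import *
plan(np.array([.5685,.076,.163]),65.3,n=8,step=.02)
E
```

```text
now 8.925 [0.5678 0.0767 0.1623] F [-0.5788 -0.3848 -0.2679] M [ 0.0267 -0.0958 -0.0035] open 0.3012927853526894 q7 0.2665135903077828
heading 65.23597398994937 zaxis [ 0.0005 -0.0011 -1.    ]
0 xyz [-0.0004  0.0012 -0.0009] w [ 0.0003  0.0002 -0.0004]
```

Request:
apply_moves --series '[{"x":0,"y":0,"z":0,"wx":0,"wy":0,"wz":0,"fingers":-1},{"x":0,"y":0,"z":0,"wx":0,"wy":0,"wz":0,"fingers":-1},{"x":0,"y":0,"z":0,"wx":0,"wy":0,"wz":0,"fingers":-1},{"x":0,"y":0,"z":0,"wx":0,"wy":0,"wz":0.04,"fingers":-1},{"x":0,"y":0,"z":0,"wx":0,"wy":0,"wz":0.04,"fingers":-1},{"x":0,"y":0,"z":0,"wx":0,"wy":0,"wz":0.04,"fingers":-1}]' --force 20

```text
clock: 9.68
tool_pos: [0.5686, 0.0785, 0.1622]
eef_rot: [0.93, 0.367, 0.001, -0.001]
contact_force: [0.8, 2.5, -2.8]
opening: 0.155
```

```bash
python3 - <<'E'
from h import *
plan(np.array([.5685,.076,.162]),-8.1,n=8,step=.02)
E
```

```text
now 9.675 [0.5686 0.0785 0.1622] F [ 0.7838  2.4503 -2.7693] M [ 0.252  -0.293   0.0748] open 0.15488086100646534 q7 -0.04486805488154759
heading 43.064356375080905 zaxis [ 0.0021  0.0024 -1.    ]
0 xyz [-0.0022  0.0022  0.0002] w [0.     0.     0.0578]
1 xyz [0. 0. 0.] w [0.     0.     0.0578]
2 xyz [0. 0. 0.] w [0.     0.     0.0578]
3 xyz [0. 0. 0.] w [0.     0.     0.0578]
4 xyz [0. 0. 0.] w [-0.0008 -0.0006  0.0531]
```

Request:
apply_moves --series '[{"x":-0.001,"y":0.001,"z":0,"wx":0,"wy":0,"wz":0.04,"fingers":-1},{"x":0,"y":0.001,"z":0,"wx":0,"wy":0,"wz":0.04,"fingers":-1},{"x":0,"y":0,"z":0,"wx":0,"wy":0,"wz":0.04,"fingers":-1},{"x":0,"y":0,"z":0,"wx":0,"wy":0,"wz":0.04,"fingers":-1},{"x":0,"y":0,"z":0,"wx":0,"wy":0,"wz":0.04,"fingers":-1},{"x":0,"y":0,"z":0,"wx":0,"wy":0,"wz":0.04,"fingers":-1},{"x":0,"y":0,"z":0,"wx":0,"wy":0,"wz":0.04,"fingers":-1}]'

```text
clock: 10.55
tool_pos: [0.5704, 0.0791, 0.1622]
eef_rot: [0.997, -0.077, 0.002, -0.003]
contact_force: [0.6, 1.6, -2.2]
opening: 0.157
```

```bash
python3 - <<'E'
from h import *
plan(np.array([.5685,.076,.162]),-8.1,n=8,step=.02)
E
```

```text
now 10.55 [0.5704 0.0791 0.1622] F [ 0.6362  1.5605 -2.1678] M [ 0.1735 -0.3133  0.3081] open 0.15696523636629497 q7 -0.7337933068982462
heading -8.836761713731851 zaxis [ 0.0047  0.0061 -1.    ]
0 xyz [-0.0018  0.0042  0.0003] w [-0.0022 -0.0012 -0.0041]
```

Request:
apply_moves --series '[{"x":0,"y":0,"z":0,"wx":0,"wy":0,"wz":0.015,"fingers":-1},{"x":0,"y":0,"z":0,"wx":0,"wy":0,"wz":0.015,"fingers":-1}]'

```text
clock: 10.8
tool_pos: [0.5704, 0.0788, 0.1623]
eef_rot: [0.992, -0.124, 0.002, -0.003]
contact_force: [1.2, 0.5, -1.5]
opening: 0.173
```

```bash
python3 - <<'E'
from h import *
plan(np.array([.5685,.076,.162]),-8.1,n=8,step=.02)
E
```

```text
now 10.8 [0.5704 0.0788 0.1623] F [ 1.19    0.5447 -1.5375] M [ 0.0282 -0.2145  0.5099] open 0.17276942482432753 q7 -0.803484907299597
heading -14.24577672103158 zaxis [ 0.0047  0.0049 -1.    ]
0 xyz [-0.0014  0.0039  0.0003] w [-0.0018 -0.0012 -0.0341]
```

The moment has risen to 0.5 N m and the pads are being prised apart, so the knob is against its stop. Release and lift.

Request:
apply_moves --series '[{"x":0,"y":0,"z":0,"wx":0,"wy":0,"wz":0,"fingers":0},{"x":0,"y":0,"z":0,"wx":0,"wy":0,"wz":0,"fingers":0},{"x":0,"y":0,"z":0,"wx":0,"wy":0,"wz":0,"fingers":0},{"x":0,"y":0,"z":-0.03,"wx":0,"wy":0,"wz":0,"fingers":0},{"x":0,"y":0,"z":-0.06,"wx":0,"wy":0,"wz":0,"fingers":0},{"x":0,"y":-0.06,"z":-0.03,"wx":0,"wy":0,"wz":0,"fingers":0},{"x":-0.06,"y":-0.03,"z":0,"wx":0,"wy":0,"wz":0,"fingers":0},{"x":-0.07,"y":0,"z":0,"wx":0,"wy":0,"wz":0,"fingers":0}]'

```text
clock: 11.8
tool_pos: [0.4885, 0.1737, 0.261]
eef_rot: [0.992, -0.129, 0.002, -0.004]
contact_force: [-0.5, 0.8, -0.1]
opening: 0.499
```

Request:
apply_moves --series '[{"x":-0.07,"y":0,"z":0,"wx":0,"wy":0,"wz":0,"fingers":0},{"x":-0.05,"y":0,"z":0,"wx":0,"wy":0,"wz":0,"fingers":0},{"x":0,"y":0,"z":0,"wx":0,"wy":0,"wz":0,"fingers":0}]'

```text
clock: 12.18
tool_pos: [0.3888, 0.2002, 0.2615]
eef_rot: [0.992, -0.126, 0.001, -0.004]
contact_force: [0.3, -0.3, -0.3]
opening: 0.501
```

```bash
python3 - <<'E'
from h import *
s=get_state();print(s["clock"],s["tool_pos"])
for n in("top","side"):
    p,d,P=look(n,n+"4");board(P,d)
    m=red(p)&(d>0)&(P[...,2]>.176)&(P[...,2]<.2);t=P[m]
    print(n,len(t),t.mean(0),cv2.minAreaRect((t[:,:2]*1000).astype(np.float32)))
a=np.vstack([cv2.imread("pics/top4.png")[170:310,290:570],cv2.imread("pics/side4.png")[120:320,190:470]])
cv2.imwrite("pics/c4.png",cv2.resize(a,None,fx=1.7,fy=1.7))
E
```

```text
12.175 [0.3888 0.2002 0.2615]
rails/mid [(np.int64(848), np.float64(0.11698263977980816)), (np.int64(879), np.float64(0.1156952597407519)), (np.int64(7793), np.float64(0.11295779433276443))] slope(tilt) 0.007806238128951618 z0 0.1127844394735764 6750
top 208 [0.5674 0.073  0.1848] ((568.3232421875, 75.17887115478516), (43.101707458496094, 14.105271339416504), 81.79617309570312)
rails/mid [(np.int64(268), np.float64(0.11542251225664435)), (np.int64(337), np.float64(0.11434895996613414)), (np.int64(2242), np.float64(0.1117242296818044))] slope(tilt) 0.006256343359735564 z0 0.1115740913479282 1937
side 176 [0.5668 0.0812 0.1824] ((567.563720703125, 78.15547180175781), (46.399662017822266, 14.249448776245117), 79.69288635253906)
```

View pics/c4.png

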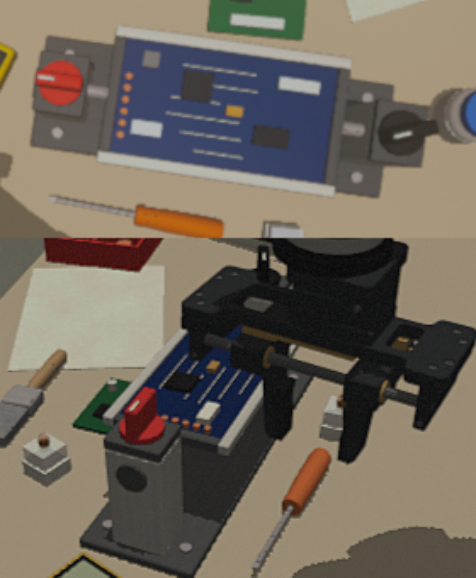

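The red bar now lies along the frame at (60,85): 81.8° against the frame's 81.9°. The board is level, the black knob is unchanged and the arm is clear, so I hand in.

```bash
python3 -c "
from plant import *
print(finish_job())"
```

```text
the job is handed in; nothing more can be done
None
```

The board is level and locked, and I handed the job in at about 12.3 s of the 48 s allowed.

- **Board:** I pushed the raised edge down with closed fingers. It went slightly past level (about -0.025 rad), so I nudged the opposite rail down before touching the lock. The final camera check showed a tilt of +0.006 to +0.008 rad.
- **Red knob:** I gripped it and turned it clockwise until it met its stop, where the torque rose to about 0.5 N m. The final top view puts the bar at 81.8°, against 81.9° for the frame's long axis. The side view read 79.7°, but it sees less of the bar's top and agreed less well before the turn too.
- **Other checks:** The black knob was never touched and looks the same in the last picture. The arm was well clear of everything at hand-in.
- **What needed redoing:** My first move call was refused for missing keys and moved nothing. My first grip on the red knob was about 5 mm off along the bar, so I reopened and gripped again before turning.

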